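Sort the agar plates by medium and discard the mouldy one

ROBOT

A 7-joint arm with a two-finger parallel gripper is mounted at the origin on the work surface. World frame = base frame: x ahead of the robot, y to its left, z up, the work surface at z = 0. Lengths are in m, angles in rad, forces in N, time in s.
With the tool pointing down it reaches from about 0.4 to 0.9 m from the base axis. Payload 5.6 kg.
Tool frame: the origin (TCP) lies midway between the tips of the shut fingers; the grasp point (between the pads) lies 19 mm behind it (manip.pinch_z is the distance from the TCP to the grasp point, in m); z points along the fingers, y is the line along which they close (so a half turn about z gives the same grasp; the last joint's range is limited). The gripper opens to 92 mm and grips with 3 to 60 N. Pads are 20 mm wide; open, the fingers measure 128 mm over their backs; the gripper's body (75 mm by 189 mm) begins 69 mm behind the grasp point.
Start: joints at [1.071, 0.468, -0.012, 1.603, 0.006, 1.071, -0.056], TCP at [0.287, -0.583, 0.215] pointing down, gripper open.
Joint ranges: [-2.53, 2.53], [-0.31, 2.02], [-1.57, 1.55], [0.28, 2.44], [-1.29, 4.43], [0.15, 1.84], [-2.92, 2.92]. Speed limits (rad/s): [2.57, 2.57, 3.14, 3.14, 3.14, 3.14, 3.14].

INTERFACE

Orientations are given as [roll, pitch, yaw] about the fixed x, y, z axes, in that order (R = Rz(yaw) Ry(pitch) Rx(roll)).
In Python, from station import manip gives the robot as it stands. The module is installed in compiled form; this text tells all that it offers.
- The arm moves only by the tool move_arm, never from a script. Its argument "series" is a list of rows, each an object with "claw": the opening, from -1 (shut) to 1 (fully open); "offset": the shift along the tool's x, y, z in m, a list of three; "rotation": the turn, a rotation vector about the tool's x, y, z in rad, a list of three. A call has 1 to 5 rows; each row shifts and turns the commanded pose from where the row before left it, along the tool's axes as they then stand; what a row does not reach is not made up. A row lasts 1/8 s, in which the tool goes at most 62.5 mm and 10.7 degrees, less where a joint would pass 70% of its speed; a pose out of reach is approached as far as the arm can. A call is refused whole if a number of a shift passes 0.0625 or a number of a turn 0.188, either way. A call with a gripper value outside its range is refused whole. The fingers move at their own pace and stop on an object; "force" is the grip in N (left out, the last holds). Time passes only in rows, so rows that do not move let the fingers close. It gives the time, the measured TCP pose, the force, the opening and the grip force at its end, in the units of the state.
- manip.get_obs(): the state, without advancing time (a new reading comes with each control period).
- manip.camera(name): name is "side" or "top" or "wrist"; returns the picture (480x640x3 uint8, blue, green, red); there is no depth.
- manip.camera_params(name): a dict with "fx", "fy", "cx", "cy" (pixels), "k1" (the pictures are not rectified: a ray, as slopes to the right and down, at radius r is drawn at 1 + k1 r^2 times it, then the intrinsics apply), "T" (4x4, takes a point from camera to world coordinates); the wrist camera has in their place "T_tool_cam" (4x4, takes a point from camera to tool coordinates, whose origin is the TCP and whose axes are the flange's). Camera axes: x right, y down, z forward; pixel columns grow to the right and rows downward; lengths in m; the calibration is good to about 2 mm. A picture is of the moment at which its call begins: read the wrist's pose just before it. camera_params takes no time and is no camera call.
- manip.job_done(): hands the job in; it is judged then, once.
The state is a dict: "time": time; "joint_positions": joint angles; "qvel": joint speeds; "joint_torque": joint torques, N m; "tcp_pos": TCP position; "ee_rot": TCP orientation; "wrist_force": force on the tool from outside, world axes, zero at the start; "moment": the same for the moment, N m; "opening": finger opening in m; "grasp_force": force on a finger pad.
Only numpy, scipy, OpenCV 4.12 (cv2) and the standard library are available. Lean on these libraries where they do the work, as an engineer would, in place of code of your own. Each camera call takes 0.05 s, during which the arm holds its last target. There are 200 camera calls.

TASK

Sort the five loose agar plates: stack the two clean red ones squarely on the plate in the red holder and the two clean amber ones squarely on the plate in the amber holder, then, once all four are stacked, put the mouldy plate flat in the white discard pan; leave it alone until then, so that no spores reach the clean ones. Keep every plate level with its lid up and set it down gently rather than dropping it, and do not shift the bottle and the jar that stand among them.

Things in the scene. Friction and masses are not known exactly. Their poses are not given: they have to be found in the camera images.
- red_plate_1: round 60 mm agar plate (petri dish, clear lid on): dark red agar, clean. 15 mm high; lid 60 mm in diameter from 5 mm above the underside up, base dish 57 mm below; about 30 g, rigid, lid fast. Starts loose, lid up, flat on the bench. Origin: centre of the underside; z up through the lid
- red_plate_2: round 60 mm agar plate (petri dish, clear lid on): dark red agar, clean, the same as red_plate_1. 15 mm high; lid 60 mm in diameter from 5 mm above the underside up, base dish 57 mm below; about 30 g, rigid, lid fast. Starts loose, lid up, flat on the bench. Origin: centre of the underside; z up through the lid
- amber_plate_1: round 60 mm agar plate (petri dish, clear lid on): amber-yellow agar, clean. 15 mm high; lid 60 mm in diameter from 5 mm above the underside up, base dish 57 mm below; about 30 g, rigid, lid fast. Starts loose, lid up, flat on the bench. Origin: centre of the underside; z up through the lid
- amber_plate_2: round 60 mm agar plate (petri dish, clear lid on): amber-yellow agar, clean, the same as amber_plate_1. 15 mm high; lid 60 mm in diameter from 5 mm above the underside up, base dish 57 mm below; about 30 g, rigid, lid fast. Starts loose, lid up, flat on the bench. Origin: centre of the underside; z up through the lid
- mouldy_plate: round 60 mm agar plate (petri dish, clear lid on): amber-yellow agar with dark green-black mould patches, pale-fringed, the largest 34 mm across. 15 mm high; lid 60 mm in diameter from 5 mm above the underside up, base dish 57 mm below; about 30 g, rigid, lid fast. Starts loose, lid up, flat on the bench. Origin: centre of the underside; z up through the lid
- red_holder: fixed white round base, 92 mm across, 3 mm thick, with a ring (70 mm outside, 8 mm high) that already holds one loose red plate, centred, its top 18 mm above the bench: the start of the red stack. The next plate rests with its underside 18 mm above the bench, the one after at 33 mm. Origin: centre of its underside, on the bench, z up
- amber_holder: fixed white round base, 92 mm across, 3 mm thick, with a ring (70 mm outside, 8 mm high) that already holds one loose amber plate, centred, its top 18 mm above the bench: the start of the amber stack. The next plate rests with its underside 18 mm above the bench, the one after at 33 mm. Origin: centre of its underside, on the bench, z up
- discard_pan: fixed white open pan, empty, 200 mm (its x) by 150 mm (its y) outside, 40 mm high, walls and floor 4 mm thick, rim lip 6 mm outward; left or right of the plates, turned up to 0.2 rad (a blue tip box, 120 x 87 x 74 mm, stands on the other side). Origin: centre of its underside, on the bench; inner floor 4 mm above it
- reagent_bottle: a loose amber glass bottle with a black cap and paper label, 56 mm in diameter, 105 mm high, standing among the plates; a bystander. Origin: centre of its underside
- media_jar: a loose white jar with a blue cap, 50 mm in diameter, 70 mm high, standing among the plates; a bystander. Origin: centre of its underside
Not all that is in view belongs to the job. What is shaped like the amber_plate_1 but purple is not meant. What is shaped like the red_plate_2 but purple is not meant.

How it is judged:
By the outcome, as a careful person would: the job done as asked, in the order asked, and still so for the second after the job is handed in, with the robot touching nothing.
It also fails if it takes over 128 s, if anything falls off the work surface, if the arm or the gripper's body presses on something with over 40 N, if the wrist force passes 120 N, or if a joint passes its speed limit or range.

## Working session

There is one attempt and no reset: what is moved stays moved. The work goes in short steps, Python scripts to look and compute and a tool call to move; the robot and the scene stay as the last step left them, time stands still between calls to the robot, and variables do not carry over. Pictures are saved under pics/ and viewed, at most 14 in all, crops included, and the job is handed in when it is done.

Besides the shell and the picture viewer there is one more tool, called after ">>>" in YAML: its name, and indented under it one key for each argument. move_arm: Moves the arm, as the interface text tells. Its arguments: {"type":"object","properties":{"series":{"type":"array"},"force":{"type":"number"}},"required":["series"]}

```bash
mkdir -p pics
python3 - <<'E'
from station import manip
import cv2
print(manip.get_obs(), manip.pinch_z)
for n in ("top","side"):
    cv2.imwrite(f"pics/{n}0.png",manip.camera(n)); print(n,manip.camera_params(n))
print(manip.camera_params("wrist"))
E
```

```text
{'time': 0.0, 'joint_positions': array([ 1.07102914,  0.46836297, -0.01158308,  1.60361724,  0.00598277,
        1.07139469, -0.0562944 ]), 'qvel': array([ 9.10828178e-05,  1.90968285e-03, -6.12499324e-04,  6.41202903e-04,
        3.40039748e-04,  6.85244904e-05, -9.59071036e-04]), 'joint_torque': array([-3.75956815e-04, -5.20570457e+01, -1.30020676e-02, -2.43748051e+01,
       -5.67113527e-02,  1.73704937e-02,  1.54433128e-04]), 'tcp_pos': array([ 0.28635635, -0.58287746,  0.2136522 ]), 'ee_rot': array([-3.13984871e+00,  1.16564413e-04,  4.56683000e-01]), 'wrist_force': array([-0.45787271,  0.30258714,  0.34869292]), 'moment': array([-0.01017625,  0.03539119,  0.01221829]), 'grasp_force': 0.0, 'opening': 0.0921300041335731} 0.0187
top {'fx': 437.4877263323362, 'fy': 437.4877263323362, 'cx': 323.5764703390244, 'cy': 245.83950028123954, 'k1': -0.10310540998549392, 'T': array([[ 0.01572205, -0.99814973,  0.05873605,  0.47000803],
       [-0.99948636, -0.01732941, -0.02695741,  0.00586078],
       [ 0.0279254 , -0.05828206, -0.9979095 ,  0.89998305],
       [ 0.        ,  0.        ,  0
[... 198 characters left out ...]
3,  0.14647993,  0.31928555],
       [-0.18206465,  0.64091065, -0.74571174,  0.99730658],
       [-0.01269601, -0.75985602, -0.64996741,  0.91240132],
       [ 0.        ,  0.        ,  0.        ,  1.        ]])}
{'fx': 420.5221448622458, 'fy': 420.5221448622458, 'cx': 320.6984366884897, 'cy': 237.64243669788434, 'k1': -0.07613730491912403, 'T_tool_cam': array([[-4.40535553e-04, -9.62532991e-01, -2.71164245e-01,
         7.68745082e-02],
       [ 9.99999874e-01, -4.89826715e-04,  1.14096443e-04,
         5.34889425e-04],
       [-2.42645082e-04, -2.71164160e-01,  9.62533085e-01,
        -1.69173954e-01],
       [ 0.00000000e+00,  0.00000000e+00,  0.00000000e+00,
         1.00000000e+00]])}
```

View pics/top0.png

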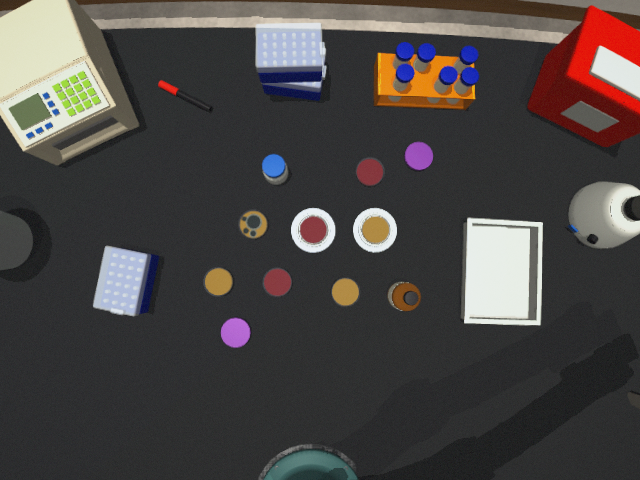

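View pics/side0.png

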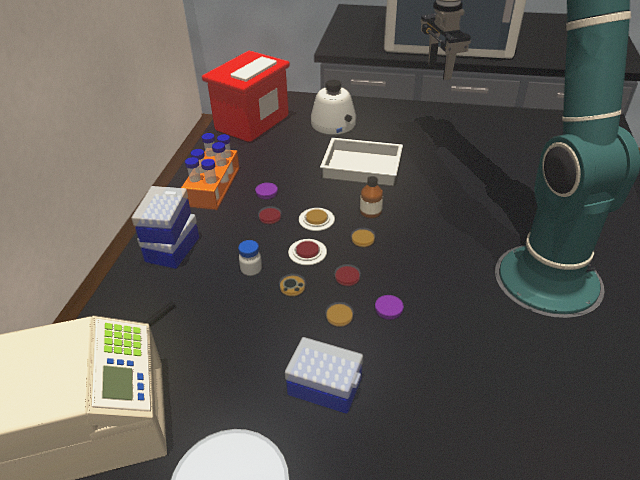

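Top view:
- Red plates at (277,282) and (370,171), clean amber at (218,282) and (345,292), mouldy (dark spots) at (253,224).
- Purple decoys at (419,156) and (235,333) are not meant.
- Red holder at (313,230), amber holder at (375,230), pan at (502,271), bottle at (404,296), jar at (275,168).

The side view agrees with this. Next I'll take measurements and make an enlarged crop to confirm.

```bash
cat > h.py <<'E'
import numpy as np, cv2
from station import manip
def ray(n,uv,z,T=None):
    p=manip.camera_params(n); T=p["T"] if T is None else T
    K=np.array([[p["fx"],0,p["cx"]],[0,p["fy"],p["cy"]],[0,0,1]])
    s=cv2.undistortPoints(np.array([[uv]],float),K,np.array([p["k1"],0,0,0]))[0,0]
    d=T[:3,:3]@[s[0],s[1],1]; o=T[:3,3]
    return o+d*(z-o[2])/d[2]
def wristT(o):
    from scipy.spatial.transform import Rotation as R
    M=np.eye(4); M[:3,:3]=R.from_euler("xyz",o["ee_rot"]).as_matrix(); M[:3,3]=o["tcp_pos"]
    return M@manip.camera_params("wrist")["T_tool_cam"]
def blob(im,uv,r):
    "centre of the saturated (agar) blob nearest uv"
    hsv=cv2.cvtColor(im,cv2.COLOR_BGR2HSV); m=((hsv[...,1]>90)&(hsv[...,2]>60)).astype(np.uint8)
    k=np.zeros_like(m); cv2.circle(k,tuple(map(int,uv)),r,1,-1); m*=k
    c=max(cv2.findContours(m,cv2.RETR_EXTERNAL,cv2.CHAIN_APPROX_NONE)[0],key=cv2.contourArea)
    c=cv2.convexHull(c); (x,y),(a,b),_=cv2.fitEllipse(c); return (x,y),(a,b)
E
python3 - <<'E'
from h import *
top=cv2.imread("pics/top0.png"); side=cv2.imread("pics/side0.png")
P=dict(red1=((277,282),(347,275)),red2=((370,171),(270,215)),amb1=((218,282),(340,314)),amb2=((345,292),(363,238)),mould=((253,224),(292,285)),redH=((313,230),(307,250)),ambH=((375,230),(317,216)))
for n,(a,b) in P.items():
    z=.018 if n.endswith("H") else .015
    for cam,im,uv in (("top",top,a),("side",side,b)):
        c,s=blob(im,uv,19 if cam=="top" else 20)
        q=ray(cam,c,z); q2=ray(cam,(c[0]+max(s)/2,c[1]),z)
        print(n,cam,np.round(c,1),np.round(s,1),np.round(q,4),"dia",round(2*np.linalg.norm(q2-q),4))
for u in ((466,219),(543,220),(541,325),(462,323)): print("pan",np.round(ray("top",u,.04),3))
print("bottle",ray("top",(410,298),.105),"jar",ray("top",(274,162),.07))
cv2.imwrite("pics/crop.png",cv2.resize(top[135:360,190:450],None,fx=3,fy=2.6,interpolation=cv2.INTER_CUBIC)[:585,:])
E
```

```text
red1 top [277.  281.8] [26.5 26.7] [0.4479 0.0747 0.015 ] dia 0.0539
red1 side [347.2 275.7] [19.7 25.1] [0.4483 0.0853 0.015 ] dia 0.0566
red2 top [369.4 171.8] [26.  26.4] [ 0.6767 -0.1102  0.015 ] dia 0.055
red2 side [269.5 215.5] [16.  21.7] [ 0.678  -0.0988  0.015 ] dia 0.0557
amb1 top [218.1 281.2] [26.8 27.7] [0.4469 0.1937 0.015 ] dia 0.0562
amb1 side [339.1 314.8] [22.5 26.3] [0.4472 0.2043 0.015 ] dia 0.0552
amb2 top [345.  291.5] [26.8 27. ] [ 0.4304 -0.0628  0.015 ] dia 0.0548
amb2 side [362.6 237.9] [17.8 23.1] [ 0.4314 -0.0511  0.015 ] dia 0.0562
mould top [253.4 223.8] [25.9 27. ] [0.5644 0.1252 0.015 ] dia 0.0548
mould side [292.  285.6] [20.6 25.2] [0.5643 0.1371 0.015 ] dia 0.0561
redH top [312.9 229.4] [25.4 25.7] [0.5549 0.0043 0.018 ] dia 0.0521
redH side [307.  249.3] [16.7 22.5] [0.5558 0.016  0.018 ] dia 0.0535
ambH top [375.2 229.3] [25.8 26.3] [ 0.5575 -0.1226  0.018 ] dia 0.0541
ambH side [316.  216.5] [15.1 21.3] [ 0.5589 -0.1111  0.018 ] dia 0.0542
pan [ 0.58  -0.304  0.04 ]
pan [ 0.582 -0.469  0.04 ]
pan [ 0.367 -0.463  0.04 ]
pan [ 0.371 -0.296  0.04 ]
bottle [ 0.42401873 -0.17517975  0.105     ] jar [0.67897628 0.08151816 0.07      ]
```

View pics/crop.png

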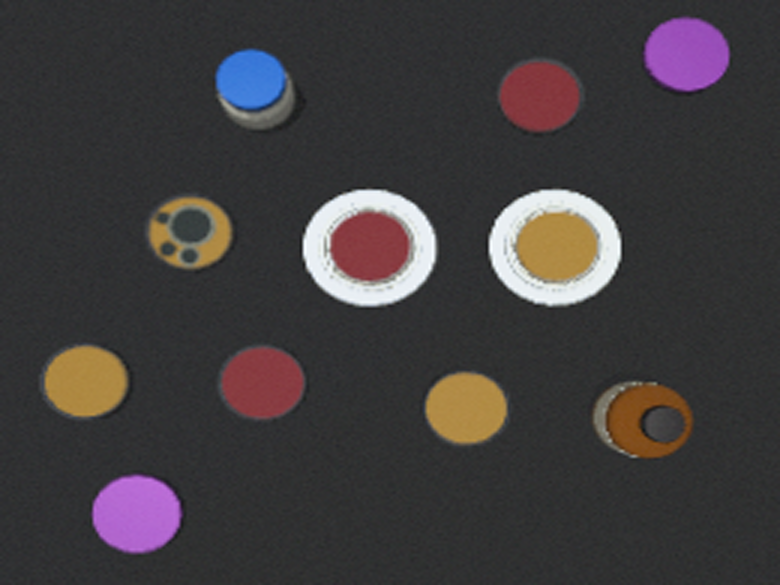

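The crop confirms the identities: the mould patches are only on the plate at (253,224), and both purple ones are decoys. The two cameras disagree by a constant amount. That fits the visible agar lying about 4 mm above the plate's underside, rather than at lid height, so I'll re-solve there.

Run:
```python
from h import *
top=cv2.imread("pics/top0.png"); side=cv2.imread("pics/side0.png")
P=dict(red1=((277,282),(347,275)),red2=((370,171),(270,215)),amb1=((218,282),(340,314)),amb2=((345,292),(363,238)),mould=((253,224),(292,285)),redH=((313,230),(307,250)),ambH=((375,230),(317,216)))
for n,(a,b) in P.items():
    z=.0075 if n.endswith("H") else .0045
    q=ray("top",blob(top,a,19)[0],z); s=ray("side",blob(side,b,20)[0],z); print(n,np.round(q[:2],4),np.round(s[:2],4),"mean",np.round((q+s)[:2]/2,4))
```

```text
red1 [0.4477 0.0755] [0.4499 0.0746] mean [0.4488 0.0751]
red2 [ 0.6791 -0.1115] [ 0.6822 -0.1116] mean [ 0.6807 -0.1116]
amb1 [0.4466 0.1959] [0.4487 0.195 ] mean [0.4477 0.1955]
amb2 [ 0.4299 -0.0636] [ 0.4327 -0.0633] mean [ 0.4313 -0.0635]
mould [0.5655 0.1266] [0.5672 0.1271] mean [0.5663 0.1268]
redH [0.5559 0.0043] [0.5586 0.0044] mean [0.5572 0.0043]
ambH [ 0.5586 -0.1241] [ 0.5617 -0.1241] mean [ 0.5602 -0.1241]
```

>>> move_arm:
  series:
    - {"claw":1,"offset":[0,0,0],"rotation":[0,0,-0.186]}
    - {"claw":1,"offset":[0,0,0],"rotation":[0,0,-0.186]}
    - {"claw":1,"offset":[0,0,0],"rotation":[0,0,-0.186]}
  force: 12

```text
time: 0.48
tcp_pos: [0.2865, -0.583, 0.214]
ee_rot: [-3.141, -0.0, 1.021]
wrist_force: [0.3, -0.7, -0.6]
opening: 0.0917
grasp_force: 0.0
```

>>> move_arm:
  series:
    - {"claw":1,"offset":[0,0,0],"rotation":[0,0,-0.183]}
    - {"claw":1,"offset":[0,0,0],"rotation":[0,0,-0.183]}
    - {"claw":1,"offset":[0,0,0],"rotation":[0,0,-0.184]}

```text
time: 0.85
tcp_pos: [0.2864, -0.5831, 0.214]
ee_rot: [-3.141, -0.001, 1.571]
wrist_force: [1.1, 0.3, -0.4]
opening: 0.0921
grasp_force: 0.0
```

>>> move_arm:
  series:
    - {"claw":0.8,"offset":[0.0577,0.0161,0],"rotation":[0,0,0]}
    - {"claw":0.8,"offset":[0.0577,0.0161,0],"rotation":[0,0,0]}
    - {"claw":0.8,"offset":[0.0577,0.0161,0],"rotation":[0,0,0]}
    - {"claw":0.8,"offset":[0.0577,0.0161,0],"rotation":[0,0,0]}
    - {"claw":0.8,"offset":[0.0577,0.0161,0],"rotation":[0,0,0]}

```text
time: 1.48
tcp_pos: [0.369, -0.2934, 0.2145]
ee_rot: [-3.141, 0.0, 1.564]
wrist_force: [0.5, -0.7, -0.4]
opening: 0.0826
grasp_force: 0.0
```

>>> move_arm:
  series:
    - {"claw":0.8,"offset":[0.0577,0.0161,0],"rotation":[0,0,0]}
    - {"claw":0.8,"offset":[0.0577,0.0161,0],"rotation":[0,0,0]}
    - {"claw":0.8,"offset":[0.0577,0.0161,0],"rotation":[0,0,0]}
    - {"claw":0.8,"offset":[0.0577,0.0161,0],"rotation":[0,0,0]}
    - {"claw":0.8,"offset":[0,0,0],"rotation":[0,0,0]}

```text
time: 2.1
tcp_pos: [0.4354, -0.0605, 0.2148]
ee_rot: [3.141, -0.001, 1.573]
wrist_force: [-0.6, -1.1, 0.3]
opening: 0.0828
grasp_force: 0.0
```

Run:
```python
from h import *
o=manip.get_obs(); im=manip.camera("wrist"); cv2.imwrite("pics/w1.png",im); np.save("w1.npy",wristT(o)); print(o["tcp_pos"],o["ee_rot"],o["joint_positions"],o["opening"])
```

```text
[ 0.43538675 -0.06052053  0.2147547 ] [ 3.14094159e+00 -1.10350118e-03  1.57341487e+00] [ 0.61050942  0.15988206 -0.59127114  2.06169272  0.10801508  0.94895687
 -0.03524709] 0.08278765050408791
```

View pics/w1.png

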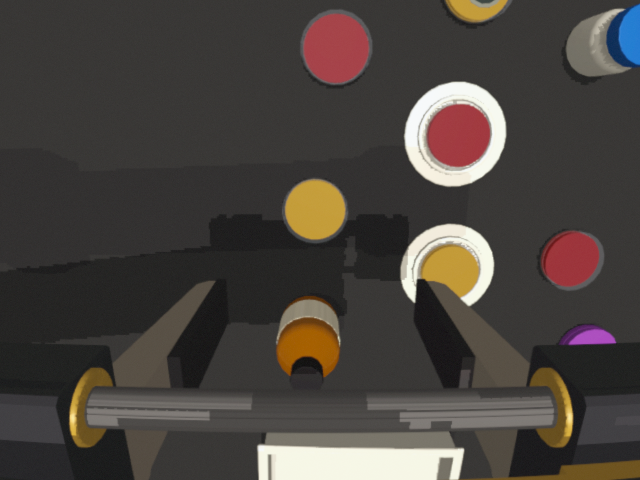

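The wrist view shows the target amber plate at (315,210), the amber holder at (450,270), the red holder at (458,134), red plates at (336,47) and (571,259), and the bottle at (308,340).

Run:
```python
from h import *
im=cv2.imread("pics/w1.png"); T=np.load("w1.npy")
for n,uv,z in (("amb2",(315,210),.0045),("red1",(336,47),.0045),("redH",(459,134),.0075),("ambH",(450,272),.0075),("red2",(571,259),.0045)):
    c,s=blob(im,uv,36); print(n,np.round(c,1),np.round(s,1),np.round(ray("wrist",c,z,T),4))
```

```text
amb2 [314.8 209.4] [60.1 60.4] [ 0.4308 -0.0641  0.0045]
red1 [335.8  47.7] [65.4 69.1] [0.4486 0.0754 0.0045]
redH [458.1 134.8] [61.  64.3] [0.5571 0.0041 0.0075]
ambH [449.2 271.2] [54.5 57.8] [ 0.5595 -0.1235  0.0075]
red2 [569.6 258.1] [54.2 59.2] [ 0.68   -0.1115  0.0045]
```

>>> move_arm:
  series:
    - {"claw":0.8,"offset":[-0.0035,-0.0044,0.055],"rotation":[0,0,0]}
    - {"claw":0.8,"offset":[0,0,0.055],"rotation":[0,0,0]}
    - {"claw":0.8,"offset":[0,0,0.055],"rotation":[0,0,0]}
    - {"claw":0.8,"offset":[0,0,0.035],"rotation":[0,0,0]}
    - {"claw":0.8,"offset":[0,0,0],"rotation":[0,0,0]}

```text
time: 2.78
tcp_pos: [0.4277, -0.0695, 0.0125]
ee_rot: [-3.135, -0.0, 1.563]
wrist_force: [0.4, 0.5, -1.3]
opening: 0.083
grasp_force: 0.0
```

>>> move_arm:
  series:
    - {"claw":0.8,"offset":[0,0,0],"rotation":[0,0,0]}

```text
time: 2.9
tcp_pos: [0.4309, -0.0693, 0.0154]
ee_rot: [3.141, 0.001, 1.563]
wrist_force: [-0.1, 0.0, 0.6]
opening: 0.0825
grasp_force: 0.0
```

>>> move_arm:
  series:
    - {"claw":0.8,"offset":[0,0,0],"rotation":[0,0,0]}

```text
time: 3.02
tcp_pos: [0.4315, -0.0692, 0.0161]
ee_rot: [3.139, 0.001, 1.564]
wrist_force: [-0.4, 0.4, 0.9]
opening: 0.0827
grasp_force: 0.0
```

>>> move_arm:
  series:
    - {"claw":0.8,"offset":[0.0052,-0.0005,0.0],"rotation":[0,0,-0.007]}
    - {"claw":0.8,"offset":[0,0,0.0125],"rotation":[0,0,0]}
    - {"claw":0.8,"offset":[0,0,0],"rotation":[0,0,0]}
    - {"claw":0.8,"offset":[0,0,0],"rotation":[0,0,0]}

```text
time: 3.52
tcp_pos: [0.4296, -0.0631, 0.0018]
ee_rot: [-3.141, -0.0, 1.572]
wrist_force: [0.0, -0.2, 0.7]
opening: 0.0831
grasp_force: 0.0
```

>>> move_arm:
  series:
    - {"claw":0.0,"offset":[0,0.001,-0.0015],"rotation":[0,0,0]}
    - {"claw":0.0,"offset":[0,0,0],"rotation":[0,0,0]}
    - {"claw":0.0,"offset":[0,0,0],"rotation":[0,0,0]}
    - {"claw":0.0,"offset":[0,0,0],"rotation":[0,0,0]}
  force: 12

```text
time: 4.03
tcp_pos: [0.431, -0.0633, 0.0037]
ee_rot: [3.141, 0.0, 1.572]
wrist_force: [0.3, -0.2, 1.5]
opening: 0.0595
grasp_force: 12.0
```

>>> move_arm:
  series:
    - {"claw":0.0,"offset":[0,0,-0.02],"rotation":[0,0,0]}
    - {"claw":0.0,"offset":[0,0,-0.03],"rotation":[0,0,0]}
    - {"claw":0.0,"offset":[-0.0145,0.033,-0.01],"rotation":[0,0,0]}
    - {"claw":0.0,"offset":[-0.0145,0.033,0],"rotation":[0,0,0]}
    - {"claw":0.0,"offset":[-0.0145,0.033,0],"rotation":[0,0,0]}

```text
time: 4.65
tcp_pos: [0.5308, -0.1074, 0.0638]
ee_rot: [3.141, 0.0, 1.571]
wrist_force: [-0.7, 1.1, -0.4]
opening: 0.0598
grasp_force: 12.0
```

>>> move_arm:
  series:
    - {"claw":0.0,"offset":[-0.0145,0.03,0],"rotation":[0,0,0]}
    - {"claw":0.0,"offset":[0,0,0],"rotation":[0,0,0]}
    - {"claw":0.0,"offset":[0,0,0],"rotation":[0,0,0]}
    - {"claw":0.0,"offset":[0,0,0],"rotation":[0,0,0]}

```text
time: 5.15
tcp_pos: [0.5588, -0.1205, 0.0635]
ee_rot: [-3.141, -0.0, 1.573]
wrist_force: [1.3, -0.2, -0.6]
opening: 0.0596
grasp_force: 12.0
```

Run:
```python
from h import *
o=manip.get_obs(); im=manip.camera("wrist"); cv2.imwrite("pics/w2.png",im); np.save("w2.npy",wristT(o)); print(o["tcp_pos"],o["ee_rot"],o["opening"],o["grasp_force"])
```

```text
[ 0.55882057 -0.12051076  0.06346217] [-3.14050273e+00 -9.47172580e-05  1.57254950e+00] 0.05962220855472573 11.999952346086502
```

View pics/w2.png

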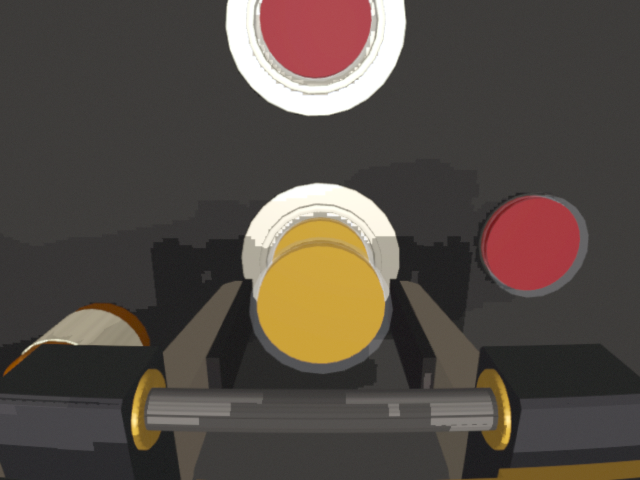

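The plate is held level, with its agar centre at (321,302). The amber holder ring is below and behind it, centred near (320,257).

Run:
```python
from h import *
T=np.load("w2.npy"); print(ray("wrist",(321,302.5),.0645,T), ray("wrist",(320.5,259),.003,T))
im=cv2.imread("pics/w2.png"); m=(im.min(2)>120).astype(np.uint8); m[:150]=0; m[400:]=0; m[:,:235]=0;m[:,405:]=0
ys,xs=np.where(m); print(xs.min(),xs.max(),ys.min()); c,s=blob(im,(530,244),50); print(ray("wrist",c,.0045,T))
```

```text
[ 0.55951111 -0.1210596   0.0645    ] [ 0.55922389 -0.12185775  0.003     ]
242 398 183
[ 0.67983802 -0.11136564  0.0045    ]
```

>>> move_arm:
  series:
    - {"claw":0.0,"offset":[-0.0027,0.0004,0.01],"rotation":[0,0,0]}
    - {"claw":0.0,"offset":[0,0,0.015],"rotation":[0,0,0]}
    - {"claw":0.0,"offset":[0,0,0.012],"rotation":[0,0,0]}
    - {"claw":0.0,"offset":[0,0,0],"rotation":[0,0,0]}
    - {"claw":0.0,"offset":[0,0,0],"rotation":[0,0,0]}

```text
time: 5.82
tcp_pos: [0.5604, -0.1236, 0.0265]
ee_rot: [-3.142, -0.0, 1.572]
wrist_force: [-0.4, 0.4, -0.4]
opening: 0.0596
grasp_force: 12.0
```

>>> move_arm:
  series:
    - {"claw":0.0,"offset":[0,-0.0005,0.002],"rotation":[0,0,0]}
    - {"claw":0.0,"offset":[0,0,0.0022],"rotation":[0,0,0]}
    - {"claw":0.0,"offset":[0,0,0],"rotation":[0,0,0]}
    - {"claw":0.0,"offset":[0,0,0],"rotation":[0,0,0]}

```text
time: 6.32
tcp_pos: [0.5598, -0.1238, 0.0224]
ee_rot: [3.142, 0.0, 1.572]
wrist_force: [-0.4, -0.3, -0.5]
opening: 0.0594
grasp_force: 12.0
```

>>> move_arm:
  series:
    - {"claw":0.0,"offset":[0,0,0.0007],"rotation":[0,0,0]}
    - {"claw":0.0,"offset":[0,0,0],"rotation":[0,0,0]}

```text
time: 6.58
tcp_pos: [0.5599, -0.1238, 0.0218]
ee_rot: [3.141, 0.0, 1.572]
wrist_force: [-1.4, -0.4, 0.6]
opening: 0.0597
grasp_force: 12.0
```

>>> move_arm:
  series:
    - {"claw":0.0,"offset":[0,0,0.0005],"rotation":[0,0,0]}
    - {"claw":0.0,"offset":[0,0,0],"rotation":[0,0,0]}

```text
time: 6.82
tcp_pos: [0.5599, -0.1239, 0.0217]
ee_rot: [3.141, 0.0, 1.572]
wrist_force: [-1.6, -0.4, 4.5]
opening: 0.0594
grasp_force: 12.0
```

>>> move_arm:
  series:
    - {"claw":0.5,"offset":[0,0,0],"rotation":[0,0,0]}
    - {"claw":0.7,"offset":[0,0,0],"rotation":[0,0,0]}
    - {"claw":0.8,"offset":[0,0,0],"rotation":[0,0,0]}
    - {"claw":0.8,"offset":[0,0,-0.02],"rotation":[0,0,0]}
    - {"claw":0.8,"offset":[0,0,-0.05],"rotation":[0,0,0]}

```text
time: 7.45
tcp_pos: [0.5583, -0.1235, 0.091]
ee_rot: [-3.137, -0.001, 1.572]
wrist_force: [0.8, -0.5, 0.3]
opening: 0.0825
grasp_force: 0.0
```

>>> move_arm:
  series:
    - {"claw":0.8,"offset":[0.0498,-0.0278,-0.01],"rotation":[0,0,0]}
    - {"claw":0.8,"offset":[0.0498,-0.0278,0],"rotation":[0,0,0]}
    - {"claw":0.8,"offset":[0.0498,-0.0278,0],"rotation":[0,0,0]}
    - {"claw":0.8,"offset":[0.0498,-0.0278,0],"rotation":[0,0,0]}
    - {"claw":0.8,"offset":[0,0,0],"rotation":[0,0,0]}

```text
time: 8.07
tcp_pos: [0.4468, 0.0791, 0.1026]
ee_rot: [3.14, -0.0, 1.58]
wrist_force: [0.3, -0.7, 0.3]
opening: 0.0831
grasp_force: 0.0
```

>>> move_arm:
  series:
    - {"claw":0.8,"offset":[0,0,0],"rotation":[0,0,0]}
    - {"claw":0.8,"offset":[0,0,0],"rotation":[0,0,0]}

```text
time: 8.32
tcp_pos: [0.4493, 0.0741, 0.1015]
ee_rot: [3.141, 0.0, 1.569]
wrist_force: [0.2, -0.2, 1.1]
opening: 0.0827
grasp_force: 0.0
```

Run:
```python
from h import *
o=manip.get_obs(); print(o["tcp_pos"],o["ee_rot"])
im=manip.camera("top"); cv2.imwrite("pics/t2.png",cv2.resize(im[140:360,190:450],None,fx=3,fy=2.6,interpolation=cv2.INTER_CUBIC))
w=manip.camera("wrist"); T=wristT(o); cv2.imwrite("pics/w3.png",w)
p=ray("wrist",(320,210),.0045,T); print(p)
c,s=blob(w,(320,215),75); print(c,s,ray("wrist",c,.0045,T))
```

```text
[0.44929838 0.07405115 0.101516  ] [3.14079588e+00 3.66026711e-04 1.56929458e+00]
[0.44955905 0.09368127 0.0045    ]
(318.42608642578125, 239.27728271484375) (82.22315216064453, 83.79585266113281) [0.44847579 0.07401118 0.0045    ]
```

View pics/t2.png

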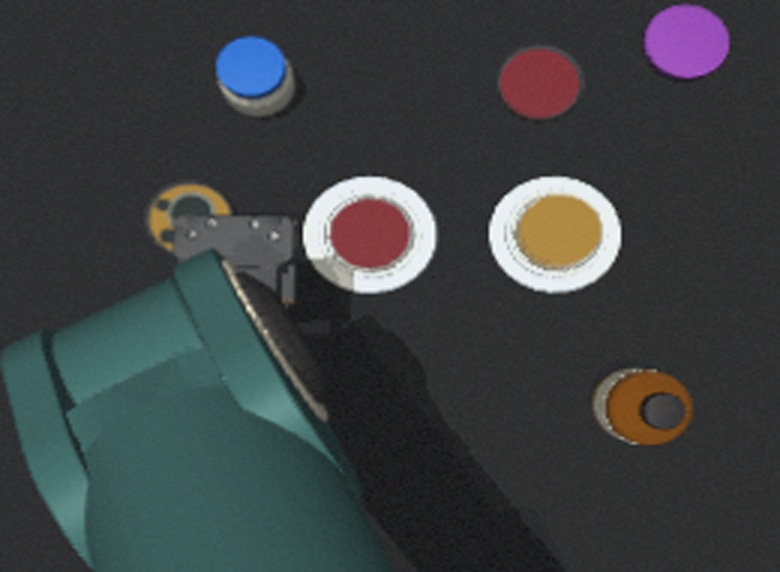

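The amber plate sits centred on its stack at crop pixel (558,232). Next is red plate 1.

>>> move_arm:
  series:
    - {"claw":0.8,"offset":[0.0005,-0.0006,0.03],"rotation":[0,0,0]}
    - {"claw":0.8,"offset":[0,0,0.03],"rotation":[0,0,0]}
    - {"claw":0.8,"offset":[0,0,0.025],"rotation":[0,0,0]}
    - {"claw":0.8,"offset":[0,0,0],"rotation":[0,0,0]}
    - {"claw":0.8,"offset":[0,0,0],"rotation":[0,0,0]}

```text
time: 9.05
tcp_pos: [0.4484, 0.0757, 0.0167]
ee_rot: [3.141, -0.0, 1.571]
wrist_force: [-0.5, -0.4, 0.3]
opening: 0.083
grasp_force: 0.0
```

>>> move_arm:
  series:
    - {"claw":0.8,"offset":[0,0,0],"rotation":[0,0,0]}

```text
time: 9.18
tcp_pos: [0.4487, 0.0757, 0.0171]
ee_rot: [3.14, -0.0, 1.571]
wrist_force: [-0.0, -0.1, -0.4]
opening: 0.0824
grasp_force: 0.0
```

>>> move_arm:
  series:
    - {"claw":0.8,"offset":[-0.0008,0,0.007],"rotation":[0,0,0]}
    - {"claw":0.8,"offset":[0,0,0.0065],"rotation":[0,0,0]}
    - {"claw":0.8,"offset":[0,0,0],"rotation":[0,0,0]}

```text
time: 9.55
tcp_pos: [0.4473, 0.0749, 0.0021]
ee_rot: [-3.14, 0.0, 1.572]
wrist_force: [-0.1, -0.6, -0.4]
opening: 0.0824
grasp_force: 0.0
```

>>> move_arm:
  series:
    - {"claw":0.0,"offset":[0,0,0],"rotation":[0,0,0]}
    - {"claw":0.0,"offset":[0,0,0],"rotation":[0,0,0]}
    - {"claw":0.0,"offset":[0,0,0],"rotation":[0,0,0]}
    - {"claw":0.0,"offset":[0,0,0],"rotation":[0,0,0]}

```text
time: 10.05
tcp_pos: [0.4479, 0.075, 0.0028]
ee_rot: [3.141, -0.0, 1.572]
wrist_force: [0.5, -0.1, 0.5]
opening: 0.0596
grasp_force: 12.0
```

>>> move_arm:
  series:
    - {"claw":0.0,"offset":[0,0,-0.02],"rotation":[0,0,0]}
    - {"claw":0.0,"offset":[0,0,-0.03],"rotation":[0,0,0]}
    - {"claw":0.0,"offset":[-0.0177,0.0273,-0.01],"rotation":[0,0,0]}
    - {"claw":0.0,"offset":[-0.0177,0.0273,0],"rotation":[0,0,0]}
    - {"claw":0.0,"offset":[-0.0177,0.0273,0],"rotation":[0,0,0]}

```text
time: 10.68
tcp_pos: [0.5306, 0.0212, 0.063]
ee_rot: [3.141, 0.0, 1.572]
wrist_force: [0.6, -0.3, -0.8]
opening: 0.0591
grasp_force: 12.0
```

>>> move_arm:
  series:
    - {"claw":0.0,"offset":[-0.0177,0.0273,0],"rotation":[0,0,0]}
    - {"claw":0.0,"offset":[0,0,0.01],"rotation":[0,0,0]}
    - {"claw":0.0,"offset":[0,0,0.01],"rotation":[0,0,0]}
    - {"claw":0.0,"offset":[0,0,0],"rotation":[0,0,0]}
    - {"claw":0.0,"offset":[0,0,0],"rotation":[0,0,0]}

```text
time: 11.3
tcp_pos: [0.5565, 0.005, 0.0427]
ee_rot: [-3.141, -0.0, 1.573]
wrist_force: [0.6, 0.2, -0.1]
opening: 0.0596
grasp_force: 12.0
```

Run:
```python
from h import *
o=manip.get_obs(); print(o["tcp_pos"],o["ee_rot"])
w=manip.camera("wrist"); T=wristT(o); cv2.imwrite("pics/w4.png",w)
m=(w.min(2)>120).astype(np.uint8); m[:150]=0; m[400:]=0
ys,xs=np.where(m); print(xs.min(),xs.max(),ys.min())
```

```text
[0.55653753 0.00498765 0.04267293] [-3.14114550e+00 -9.09492985e-05  1.57298343e+00]
151 606 150
```

View pics/w4.png

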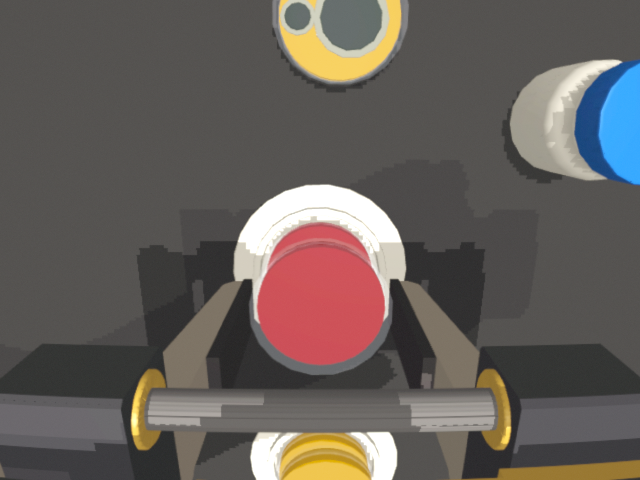

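The red plate is held level at (321,302), with the holder centred at about (319,262), so they line up. The mouldy plate is clear of the arm at (340,20).

>>> move_arm:
  series:
    - {"claw":0.0,"offset":[-0.0006,0,0.01],"rotation":[0,0,0]}
    - {"claw":0.0,"offset":[0,0,0.008],"rotation":[0,0,0]}
    - {"claw":0.0,"offset":[0,0,0.002],"rotation":[0,0,0]}
    - {"claw":0.0,"offset":[0,0,0],"rotation":[0,0,0]}
    - {"claw":0.0,"offset":[0,0,0],"rotation":[0,0,0]}

```text
time: 11.98
tcp_pos: [0.5572, 0.0037, 0.0228]
ee_rot: [3.141, -0.0, 1.572]
wrist_force: [0.7, 0.4, -0.4]
opening: 0.0595
grasp_force: 12.0
```

>>> move_arm:
  series:
    - {"claw":0.0,"offset":[0,0,0.0007],"rotation":[0,0,0]}
    - {"claw":0.0,"offset":[0,0,0],"rotation":[0,0,0]}

```text
time: 12.22
tcp_pos: [0.5571, 0.0036, 0.022]
ee_rot: [3.141, 0.0, 1.572]
wrist_force: [-0.6, 0.3, -0.3]
opening: 0.0596
grasp_force: 12.0
```

>>> move_arm:
  series:
    - {"claw":0.0,"offset":[0.0004,0,0.0008],"rotation":[0,0,0]}
    - {"claw":0.0,"offset":[0,0,0],"rotation":[0,0,0]}

```text
time: 12.48
tcp_pos: [0.5571, 0.0041, 0.0212]
ee_rot: [-3.142, 0.0, 1.572]
wrist_force: [-0.0, 0.7, -0.5]
opening: 0.0597
grasp_force: 12.0
```

>>> move_arm:
  series:
    - {"claw":0.0,"offset":[0,0,0.0004],"rotation":[0,0,0]}
    - {"claw":0.0,"offset":[0,0,0],"rotation":[0,0,0]}

```text
time: 12.72
tcp_pos: [0.5571, 0.0041, 0.0208]
ee_rot: [-3.142, 0.0, 1.572]
wrist_force: [0.1, 0.3, 0.4]
opening: 0.0593
grasp_force: 12.0
```

>>> move_arm:
  series:
    - {"claw":0.0,"offset":[0,0,0.0005],"rotation":[0,0,0]}
    - {"claw":0.0,"offset":[0,0,0],"rotation":[0,0,0]}

```text
time: 12.98
tcp_pos: [0.5571, 0.0041, 0.0208]
ee_rot: [3.142, 0.0, 1.572]
wrist_force: [-1.9, -0.3, 4.3]
opening: 0.0594
grasp_force: 12.0
```

>>> move_arm:
  series:
    - {"claw":0.5,"offset":[0,0,0],"rotation":[0,0,0]}
    - {"claw":0.7,"offset":[0,0,0],"rotation":[0,0,0]}
    - {"claw":0.8,"offset":[0,0,0],"rotation":[0,0,0]}
    - {"claw":0.8,"offset":[0,0,-0.02],"rotation":[0,0,0]}
    - {"claw":0.8,"offset":[0,0,-0.05],"rotation":[0,0,0]}

```text
time: 13.6
tcp_pos: [0.5556, 0.0041, 0.0902]
ee_rot: [-3.137, -0.0, 1.572]
wrist_force: [0.8, -0.7, 0.3]
opening: 0.0829
grasp_force: 0.0
```

>>> move_arm:
  series:
    - {"claw":0.8,"offset":[-0.0289,0.0307,-0.01],"rotation":[0,0,0]}
    - {"claw":0.8,"offset":[-0.0289,0.0307,0],"rotation":[0,0,0]}
    - {"claw":0.8,"offset":[-0.0289,0.0307,0],"rotation":[0,0,0]}
    - {"claw":0.8,"offset":[-0.0289,0.0307,0],"rotation":[0,0,0]}
    - {"claw":0.8,"offset":[0,0,0],"rotation":[0,0,0]}

```text
time: 14.22
tcp_pos: [0.6816, -0.115, 0.1012]
ee_rot: [3.14, 0.001, 1.567]
wrist_force: [-0.9, -0.6, -0.5]
opening: 0.0829
grasp_force: 0.0
```

>>> move_arm:
  series:
    - {"claw":0.8,"offset":[0,0,0],"rotation":[0,0,0]}
    - {"claw":0.8,"offset":[0,0,0],"rotation":[0,0,0]}

```text
time: 14.48
tcp_pos: [0.6794, -0.1098, 0.1009]
ee_rot: [-3.142, -0.001, 1.574]
wrist_force: [0.3, -0.2, -0.7]
opening: 0.0822
grasp_force: 0.0
```

Run:
```python
from h import *
o=manip.get_obs(); print(o["tcp_pos"],o["ee_rot"])
w=manip.camera("wrist"); T=wristT(o)
c,s=blob(w,(320,235),65); print(c,s,ray("wrist",c,.0045,T))
t=manip.camera("top"); cv2.imwrite("pics/t3.png",t); sd=manip.camera("side")
for n,uv,us in (("red",(313,230),(307,247)),("amb",(375,230),(317,213))):
    c,s=blob(t,uv,20); print(n,c,s,ray("top",c,.0225))
```

```text
[ 0.6793942  -0.10984028  0.10090379] [-3.14151427e+00 -5.33500213e-04  1.57370227e+00]
(319.96563720703125, 242.33157348632812) (82.57241821289062, 83.92401123046875) [ 0.67950377 -0.11171397  0.0045    ]
red (312.97869873046875, 228.42196655273438) (26.224178314208984, 27.13334846496582) [0.55641444 0.00405503 0.0225    ]
amb (375.9513854980469, 228.33058166503906) (26.439138412475586, 28.368953704833984) [ 0.55900535 -0.12335849  0.0225    ]
```

>>> move_arm:
  series:
    - {"claw":0.8,"offset":[-0.0018,0.0003,0.03],"rotation":[0,0,0]}
    - {"claw":0.8,"offset":[0,0,0.03],"rotation":[0,0,0]}
    - {"claw":0.8,"offset":[0,0,0.025],"rotation":[0,0,0]}
    - {"claw":0.8,"offset":[0,0,0],"rotation":[0,0,0]}
    - {"claw":0.8,"offset":[0,0,0],"rotation":[0,0,0]}

```text
time: 15.25
tcp_pos: [0.681, -0.113, 0.0162]
ee_rot: [3.14, -0.0, 1.572]
wrist_force: [0.5, -0.1, -0.7]
opening: 0.0828
grasp_force: 0.0
```

>>> move_arm:
  series:
    - {"claw":0.8,"offset":[0,0,0],"rotation":[0,0,0]}

```text
time: 15.38
tcp_pos: [0.6813, -0.1132, 0.0168]
ee_rot: [3.139, 0.0, 1.572]
wrist_force: [0.2, -0.3, -0.2]
opening: 0.0825
grasp_force: 0.0
```

>>> move_arm:
  series:
    - {"claw":0.8,"offset":[0.0015,-0.001,0.007],"rotation":[0,0,0]}
    - {"claw":0.8,"offset":[0,0,0.006],"rotation":[0,0,0]}
    - {"claw":0.8,"offset":[0,0,0],"rotation":[0,0,0]}
    - {"claw":0.8,"offset":[0,0,0],"rotation":[0,0,0]}

```text
time: 15.88
tcp_pos: [0.6793, -0.1117, 0.0022]
ee_rot: [-3.141, -0.0, 1.572]
wrist_force: [-0.6, 0.8, -0.1]
opening: 0.083
grasp_force: 0.0
```

>>> move_arm:
  series:
    - {"claw":0.0,"offset":[0,0,0],"rotation":[0,0,0]}
    - {"claw":0.0,"offset":[0,0,0],"rotation":[0,0,0]}
    - {"claw":0.0,"offset":[0,0,0],"rotation":[0,0,0]}
    - {"claw":0.0,"offset":[0,0,0],"rotation":[0,0,0]}

```text
time: 16.38
tcp_pos: [0.6794, -0.1118, 0.0024]
ee_rot: [3.141, 0.0, 1.572]
wrist_force: [-0.3, -0.8, 0.2]
opening: 0.0595
grasp_force: 12.0
```

>>> move_arm:
  series:
    - {"claw":0.0,"offset":[0,0,-0.02],"rotation":[0,0,0]}
    - {"claw":0.0,"offset":[0,0,-0.04],"rotation":[0,0,0]}
    - {"claw":0.0,"offset":[0.029,-0.0306,-0.01],"rotation":[0,0,0]}
    - {"claw":0.0,"offset":[0.029,-0.0306,0],"rotation":[0,0,0]}
    - {"claw":0.0,"offset":[0.029,-0.0306,0],"rotation":[0,0,0]}

```text
time: 17.0
tcp_pos: [0.5871, -0.0239, 0.074]
ee_rot: [3.139, 0.0, 1.572]
wrist_force: [0.5, 0.3, -1.2]
opening: 0.0594
grasp_force: 12.0
```

>>> move_arm:
  series:
    - {"claw":0.0,"offset":[0.029,-0.0306,0],"rotation":[0,0,0]}
    - {"claw":0.0,"offset":[0,0,0.01],"rotation":[0,0,0]}
    - {"claw":0.0,"offset":[0,0,0.01],"rotation":[0,0,0]}
    - {"claw":0.0,"offset":[0,0,0],"rotation":[0,0,0]}
    - {"claw":0.0,"offset":[0,0,0],"rotation":[0,0,0]}

```text
time: 17.62
tcp_pos: [0.5573, 0.0035, 0.0522]
ee_rot: [3.142, -0.0, 1.57]
wrist_force: [0.4, -0.6, -0.2]
opening: 0.0591
grasp_force: 12.0
```

>>> move_arm:
  series:
    - {"claw":0.0,"offset":[0,0,0],"rotation":[0,0,0]}

```text
time: 17.75
tcp_pos: [0.5572, 0.0039, 0.0524]
ee_rot: [3.141, -0.0, 1.571]
wrist_force: [0.1, 0.3, -0.4]
opening: 0.0593
grasp_force: 12.0
```

Well aligned; lowering toward contact, expected at about 0.0354.

>>> move_arm:
  series:
    - {"claw":0.0,"offset":[0,-0.0002,0.008],"rotation":[0,0,0]}
    - {"claw":0.0,"offset":[0,0,0.006],"rotation":[0,0,0]}
    - {"claw":0.0,"offset":[0,0,0.002],"rotation":[0,0,0]}
    - {"claw":0.0,"offset":[0,0,0],"rotation":[0,0,0]}
    - {"claw":0.0,"offset":[0,0,0],"rotation":[0,0,0]}

```text
time: 18.38
tcp_pos: [0.5567, 0.0043, 0.0364]
ee_rot: [3.141, -0.0, 1.572]
wrist_force: [-0.3, -0.4, -1.1]
opening: 0.0591
grasp_force: 12.0
```

>>> move_arm:
  series:
    - {"claw":0.0,"offset":[0,0,0.0004],"rotation":[0,0,0]}
    - {"claw":0.0,"offset":[0,0,0],"rotation":[0,0,0]}

```text
time: 18.62
tcp_pos: [0.5566, 0.0041, 0.036]
ee_rot: [3.141, 0.0, 1.572]
wrist_force: [0.9, 0.7, 0.3]
opening: 0.0595
grasp_force: 12.0
```

>>> move_arm:
  series:
    - {"claw":0.0,"offset":[0,0.0002,0.0005],"rotation":[0,0,0]}
    - {"claw":0.0,"offset":[0,0,0],"rotation":[0,0,0]}

```text
time: 18.88
tcp_pos: [0.5568, 0.0042, 0.0353]
ee_rot: [-3.142, 0.0, 1.572]
wrist_force: [0.5, 0.1, -1.5]
opening: 0.0596
grasp_force: 12.0
```

>>> move_arm:
  series:
    - {"claw":0.0,"offset":[0,0,0.0003],"rotation":[0,0,0]}
    - {"claw":0.0,"offset":[0,0,0],"rotation":[0,0,0]}

```text
time: 19.12
tcp_pos: [0.5568, 0.0041, 0.0353]
ee_rot: [3.142, 0.0, 1.572]
wrist_force: [-0.6, -0.5, 3.8]
opening: 0.0594
grasp_force: 12.0
```

>>> move_arm:
  series:
    - {"claw":0.5,"offset":[0,0,0],"rotation":[0,0,0]}
    - {"claw":0.7,"offset":[0,0,0],"rotation":[0,0,0]}
    - {"claw":0.8,"offset":[0,0,0],"rotation":[0,0,0]}
    - {"claw":0.8,"offset":[0,0,-0.02],"rotation":[0,0,0]}
    - {"claw":0.8,"offset":[0,0,-0.05],"rotation":[0,0,0]}

```text
time: 19.75
tcp_pos: [0.5553, 0.0042, 0.105]
ee_rot: [-3.137, -0.0, 1.572]
wrist_force: [1.4, -0.5, 0.1]
opening: 0.0827
grasp_force: 0.0
```

>>> move_arm:
  series:
    - {"claw":0.8,"offset":[0.03,-0.05,0],"rotation":[0,0,0]}
    - {"claw":0.8,"offset":[0.05,-0.03,0],"rotation":[0,0,0]}
    - {"claw":0.8,"offset":[0.056,-0.015,0],"rotation":[0,0,0]}
    - {"claw":0.8,"offset":[0.0555,-0.0143,0],"rotation":[0,0,0]}
    - {"claw":0.8,"offset":[0,0,0],"rotation":[0,0,0]}

```text
time: 20.38
tcp_pos: [0.446, 0.2009, 0.1068]
ee_rot: [3.14, -0.003, 1.581]
wrist_force: [0.0, -0.1, -0.1]
opening: 0.0829
grasp_force: 0.0
```

>>> move_arm:
  series:
    - {"claw":0.8,"offset":[0,0,0],"rotation":[0,0,0]}
    - {"claw":0.8,"offset":[0,0,0],"rotation":[0,0,0]}

```text
time: 20.62
tcp_pos: [0.448, 0.194, 0.1053]
ee_rot: [3.141, 0.001, 1.569]
wrist_force: [0.2, -0.1, -0.3]
opening: 0.0829
grasp_force: 0.0
```

Run:
```python
from h import *
o=manip.get_obs(); print(o["tcp_pos"],o["ee_rot"])
w=manip.camera("wrist"); T=wristT(o)
c,s=blob(w,(320,235),65); print(c,s,ray("wrist",c,.0045,T))
t=manip.camera("top"); cv2.imwrite("pics/t4.png",t)
c,s=blob(t,(313,228),20); print(c,s,ray("top",c,.0375))
```

```text
[0.4479911  0.19397331 0.10532045] [3.14115831e+00 7.27302682e-04 1.56899923e+00]
(318.313232421875, 237.08155822753906) (81.7780990600586, 82.72196197509766) [0.44704305 0.19433059 0.0045    ]
(312.762939453125, 227.64503479003906) (26.584943771362305, 26.923004150390625) [0.55647399 0.00453964 0.0375    ]
```

>>> move_arm:
  series:
    - {"claw":0.8,"offset":[0.0006,-0.0005,0.03],"rotation":[0,0,0]}
    - {"claw":0.8,"offset":[0,0,0.03],"rotation":[0,0,0]}
    - {"claw":0.8,"offset":[0,0,0.028],"rotation":[0,0,0]}
    - {"claw":0.8,"offset":[0,0,0],"rotation":[0,0,0]}
    - {"claw":0.8,"offset":[0,0,0],"rotation":[0,0,0]}

```text
time: 21.35
tcp_pos: [0.4474, 0.1961, 0.0178]
ee_rot: [3.141, -0.0, 1.571]
wrist_force: [0.5, -0.5, -0.4]
opening: 0.0826
grasp_force: 0.0
```

>>> move_arm:
  series:
    - {"claw":0.8,"offset":[0,0,0],"rotation":[0,0,0]}

```text
time: 21.48
tcp_pos: [0.4477, 0.1963, 0.0182]
ee_rot: [3.14, -0.001, 1.571]
wrist_force: [-0.2, -0.1, 0.2]
opening: 0.0827
grasp_force: 0.0
```

>>> move_arm:
  series:
    - {"claw":0.8,"offset":[-0.0012,0,0.007],"rotation":[0,0,0]}
    - {"claw":0.8,"offset":[0,0,0.0075],"rotation":[0,0,0]}
    - {"claw":0.8,"offset":[0,0,0],"rotation":[0,0,0]}
    - {"claw":0.8,"offset":[0,0,0],"rotation":[0,0,0]}

```text
time: 21.98
tcp_pos: [0.4467, 0.1951, 0.0024]
ee_rot: [-3.141, 0.0, 1.572]
wrist_force: [-0.2, -0.0, 0.2]
opening: 0.0827
grasp_force: 0.0
```

>>> move_arm:
  series:
    - {"claw":0.0,"offset":[0,0,0],"rotation":[0,0,0]}
    - {"claw":0.0,"offset":[0,0,0],"rotation":[0,0,0]}
    - {"claw":0.0,"offset":[0,0,0],"rotation":[0,0,0]}
    - {"claw":0.0,"offset":[0,0,0],"rotation":[0,0,0]}

```text
time: 22.48
tcp_pos: [0.4469, 0.195, 0.0027]
ee_rot: [3.141, -0.0, 1.572]
wrist_force: [0.2, 0.7, -0.4]
opening: 0.0595
grasp_force: 12.0
```

>>> move_arm:
  series:
    - {"claw":0.0,"offset":[0,0,-0.02],"rotation":[0,0,0]}
    - {"claw":0.0,"offset":[0,0,-0.05],"rotation":[0,0,0]}
    - {"claw":0.0,"offset":[-0.055,0.004,-0.01],"rotation":[0,0,0]}
    - {"claw":0.0,"offset":[-0.06,0.004,0],"rotation":[0,0,0]}
    - {"claw":0.0,"offset":[-0.06,0.004,0],"rotation":[0,0,0]}

```text
time: 23.1
tcp_pos: [0.4591, 0.0182, 0.0829]
ee_rot: [3.141, 0.0, 1.572]
wrist_force: [0.9, -0.2, -1.2]
opening: 0.0594
grasp_force: 12.0
```

>>> move_arm:
  series:
    - {"claw":0.0,"offset":[-0.058,0.008,0],"rotation":[0,0,0]}
    - {"claw":0.0,"offset":[-0.043,0.04,0],"rotation":[0,0,0]}
    - {"claw":0.0,"offset":[-0.0426,0.04,0],"rotation":[0,0,0]}
    - {"claw":0.0,"offset":[0,0.0126,0],"rotation":[0,0,0]}
    - {"claw":0.0,"offset":[0,0,0],"rotation":[0,0,0]}

```text
time: 23.72
tcp_pos: [0.5597, -0.1226, 0.0821]
ee_rot: [-3.141, -0.001, 1.572]
wrist_force: [-0.7, 0.7, -0.9]
opening: 0.0595
grasp_force: 12.0
```

>>> move_arm:
  series:
    - {"claw":0.0,"offset":[0,0,0],"rotation":[0,0,0]}
    - {"claw":0.0,"offset":[0,0,0],"rotation":[0,0,0]}

```text
time: 23.98
tcp_pos: [0.5589, -0.1224, 0.0827]
ee_rot: [-3.141, 0.0, 1.574]
wrist_force: [0.3, 0.1, -0.5]
opening: 0.0593
grasp_force: 12.0
```

>>> move_arm:
  series:
    - {"claw":0.0,"offset":[-0.001,0.0,0.015],"rotation":[0,0,0]}
    - {"claw":0.0,"offset":[0,0,0.015],"rotation":[0,0,0]}
    - {"claw":0.0,"offset":[0,0,0.01],"rotation":[0,0,0]}
    - {"claw":0.0,"offset":[0,0,0.004],"rotation":[0,0,0]}
    - {"claw":0.0,"offset":[0,0,0],"rotation":[0,0,0]}

```text
time: 24.6
tcp_pos: [0.5596, -0.1244, 0.0382]
ee_rot: [-3.141, -0.0, 1.572]
wrist_force: [0.1, -0.4, -0.5]
opening: 0.0597
grasp_force: 12.0
```

>>> move_arm:
  series:
    - {"claw":0.0,"offset":[0,0,0],"rotation":[0,0,0]}
    - {"claw":0.0,"offset":[0,0,0],"rotation":[0,0,0]}

```text
time: 24.85
tcp_pos: [0.56, -0.1246, 0.039]
ee_rot: [3.141, 0.0, 1.572]
wrist_force: [0.1, -0.5, -0.2]
opening: 0.0595
grasp_force: 12.0
```

>>> move_arm:
  series:
    - {"claw":0.0,"offset":[0.0005,0,0.0025],"rotation":[0,0,0]}
    - {"claw":0.0,"offset":[0,0,0],"rotation":[0,0,0]}
    - {"claw":0.0,"offset":[0,0,0],"rotation":[0,0,0]}

```text
time: 25.22
tcp_pos: [0.5596, -0.124, 0.036]
ee_rot: [-3.142, -0.0, 1.572]
wrist_force: [0.3, 0.1, -0.1]
opening: 0.0596
grasp_force: 12.0
```

>>> move_arm:
  series:
    - {"claw":0.0,"offset":[0,0,0.0005],"rotation":[0,0,0]}
    - {"claw":0.0,"offset":[0,0,0],"rotation":[0,0,0]}

```text
time: 25.48
tcp_pos: [0.5597, -0.124, 0.0357]
ee_rot: [3.142, 0.0, 1.572]
wrist_force: [-0.0, -0.5, 1.1]
opening: 0.0594
grasp_force: 12.0
```

>>> move_arm:
  series:
    - {"claw":0.0,"offset":[0,0,0.0003],"rotation":[0,0,0]}
    - {"claw":0.0,"offset":[0,0,0],"rotation":[0,0,0]}

```text
time: 25.72
tcp_pos: [0.5598, -0.124, 0.0357]
ee_rot: [3.141, 0.0, 1.572]
wrist_force: [-2.0, 0.4, 5.3]
opening: 0.0597
grasp_force: 12.0
```

>>> move_arm:
  series:
    - {"claw":0.5,"offset":[0,0,0],"rotation":[0,0,0]}
    - {"claw":0.7,"offset":[0,0,0],"rotation":[0,0,0]}
    - {"claw":0.8,"offset":[0,0,0],"rotation":[0,0,0]}
    - {"claw":0.8,"offset":[0,0,-0.02],"rotation":[0,0,0]}
    - {"claw":0.8,"offset":[0,0,-0.055],"rotation":[0,0,0]}

```text
time: 26.35
tcp_pos: [0.558, -0.1237, 0.1099]
ee_rot: [-3.137, -0.002, 1.572]
wrist_force: [0.9, -0.7, -0.2]
opening: 0.0827
grasp_force: 0.0
```

>>> move_arm:
  series:
    - {"claw":0.8,"offset":[0.05,0.0013,0],"rotation":[0,0,0]}
    - {"claw":0.8,"offset":[0.05,0.0013,0],"rotation":[0,0,0]}
    - {"claw":0.8,"offset":[0.05,0.0013,0],"rotation":[0,0,0]}
    - {"claw":0.8,"offset":[0.05,0.0013,0],"rotation":[0,0,0]}
    - {"claw":0.8,"offset":[0.05,0.0013,0],"rotation":[0,0,0]}

```text
time: 26.98
tcp_pos: [0.5664, 0.1276, 0.1119]
ee_rot: [3.14, -0.0, 1.572]
wrist_force: [-0.1, 0.7, -0.5]
opening: 0.083
grasp_force: 0.0
```

>>> move_arm:
  series:
    - {"claw":0.8,"offset":[0,0,0],"rotation":[0,0,0]}
    - {"claw":0.8,"offset":[0,0,0],"rotation":[0,0,0]}
    - {"claw":0.8,"offset":[0,0,0],"rotation":[0,0,0]}

```text
time: 27.35
tcp_pos: [0.5663, 0.1241, 0.1106]
ee_rot: [3.141, 0.001, 1.569]
wrist_force: [0.2, -0.5, -0.2]
opening: 0.0823
grasp_force: 0.0
```

Run:
```python
from h import *
o=manip.get_obs(); print(o["tcp_pos"],o["ee_rot"])
w=manip.camera("wrist"); T=wristT(o); cv2.imwrite("pics/w5.png",w)
c,s=blob(w,(320,235),65); print(c,s,ray("wrist",c,.0045,T))
s0=manip.camera("side"); cv2.imwrite("pics/s5.png",cv2.resize(s0[160:340,200:440],None,fx=3.2,fy=3.2,interpolation=cv2.INTER_CUBIC))
t=manip.camera("top"); cv2.imwrite("pics/t5.png",t)
for uv in ((313,228),(376,228)): c,s=blob(t,uv,20); print(c,s,ray("top",c,.0375))
```

```text
[0.56630582 0.12411848 0.11056351] [3.14129149e+00 9.10256474e-04 1.56921136e+00]
(318.1353759765625, 232.62538146972656) (80.66919708251953, 81.60159301757812) [0.56520458 0.12611831 0.0045    ]
(312.72039794921875, 227.63832092285156) (26.50971031188965, 27.011798858642578) [0.5564858  0.00462405 0.0375    ]
(376.5675048828125, 228.0553741455078) (26.99639129638672, 29.48279571533203) [ 0.55805825 -0.12237975  0.0375    ]
```

View pics/s5.png

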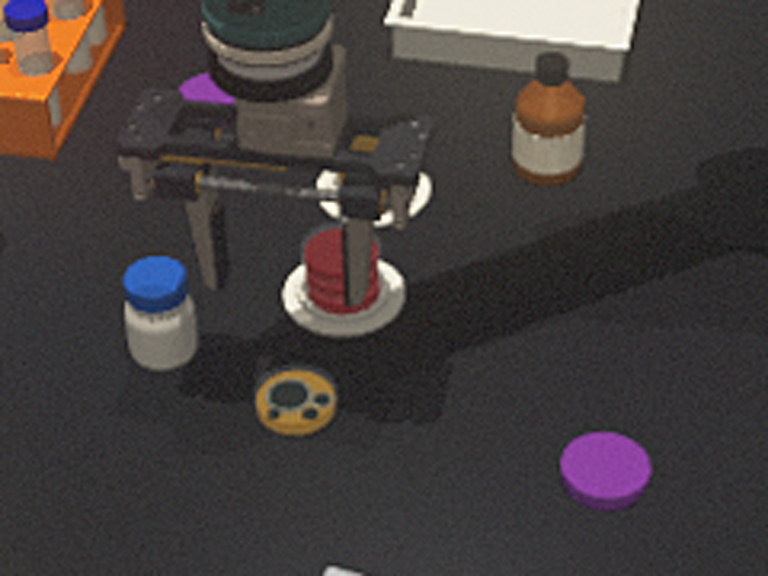

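Side crop: the red stack is square at (343,270), the mouldy plate at (295,400) is still untouched, and the bottle and jar haven't moved. The top camera puts both stacks within about 1.5 mm of their holders. All four clean plates are stacked, so the mouldy one comes next.

>>> move_arm:
  series:
    - {"claw":0.8,"offset":[0.0012,-0.0006,0.03],"rotation":[0,0,0]}
    - {"claw":0.8,"offset":[0,0,0.03],"rotation":[0,0,0]}
    - {"claw":0.8,"offset":[0,0,0.033],"rotation":[0,0,0]}
    - {"claw":0.8,"offset":[0,0,0],"rotation":[0,0,0]}
    - {"claw":0.8,"offset":[0,0,0],"rotation":[0,0,0]}

```text
time: 28.12
tcp_pos: [0.566, 0.1273, 0.0182]
ee_rot: [3.141, -0.0, 1.571]
wrist_force: [0.6, 0.3, 0.2]
opening: 0.0826
grasp_force: 0.0
```

>>> move_arm:
  series:
    - {"claw":0.8,"offset":[0,0,0],"rotation":[0,0,0]}

```text
time: 28.25
tcp_pos: [0.5664, 0.1274, 0.0188]
ee_rot: [3.139, -0.001, 1.571]
wrist_force: [-0.1, 0.4, 0.3]
opening: 0.0829
grasp_force: 0.0
```

>>> move_arm:
  series:
    - {"claw":0.8,"offset":[-0.001,-0.0005,0.007],"rotation":[0,0,0]}
    - {"claw":0.8,"offset":[0,0,0.008],"rotation":[0,0,0]}
    - {"claw":0.8,"offset":[0,0,0],"rotation":[0,0,0]}
    - {"claw":0.8,"offset":[0,0,0],"rotation":[0,0,0]}

```text
time: 28.75
tcp_pos: [0.5647, 0.1263, 0.0021]
ee_rot: [-3.141, 0.0, 1.572]
wrist_force: [-0.4, 0.4, 0.1]
opening: 0.0829
grasp_force: 0.0
```

>>> move_arm:
  series:
    - {"claw":0.0,"offset":[0,0,0],"rotation":[0,0,0]}
    - {"claw":0.0,"offset":[0,0,0],"rotation":[0,0,0]}
    - {"claw":0.0,"offset":[0,0,0],"rotation":[0,0,0]}
    - {"claw":0.0,"offset":[0,0,0],"rotation":[0,0,0]}

```text
time: 29.25
tcp_pos: [0.5649, 0.1262, 0.0024]
ee_rot: [3.141, 0.0, 1.572]
wrist_force: [1.1, -0.1, 0.9]
opening: 0.0596
grasp_force: 12.0
```

>>> move_arm:
  series:
    - {"claw":0.0,"offset":[0,0,-0.02],"rotation":[0,0,0]}
    - {"claw":0.0,"offset":[0,0,-0.05],"rotation":[0,0,0]}
    - {"claw":0.0,"offset":[0,-0.02,-0.055],"rotation":[0,0,0]}
    - {"claw":0.0,"offset":[0,-0.04,-0.045],"rotation":[0,0,0]}
    - {"claw":0.0,"offset":[0,-0.05,-0.02],"rotation":[0,0,0]}

```text
time: 29.88
tcp_pos: [0.4553, 0.127, 0.1958]
ee_rot: [3.136, -0.001, 1.572]
wrist_force: [-1.1, -0.8, 0.5]
opening: 0.0595
grasp_force: 12.0
```

>>> move_arm:
  series:
    - {"claw":0.0,"offset":[-0.05,-0.003,0],"rotation":[0,0,0]}
    - {"claw":0.0,"offset":[-0.055,-0.003,0],"rotation":[0,0,0]}
    - {"claw":0.0,"offset":[-0.055,-0.003,0],"rotation":[0,0,0]}
    - {"claw":0.0,"offset":[-0.055,-0.003,0],"rotation":[0,0,0]}
    - {"claw":0.0,"offset":[-0.055,-0.003,0],"rotation":[0,0,0]}

```text
time: 30.5
tcp_pos: [0.44, -0.1455, 0.1938]
ee_rot: [3.14, 0.001, 1.572]
wrist_force: [0.5, 0.0, -0.0]
opening: 0.0597
grasp_force: 12.0
```

>>> move_arm:
  series:
    - {"claw":0.0,"offset":[-0.055,0.003,0],"rotation":[0,0,0]}
    - {"claw":0.0,"offset":[-0.055,0.007,0],"rotation":[0,0,0]}
    - {"claw":0.0,"offset":[-0.055,0.01,0],"rotation":[0,0,0]}
    - {"claw":0.0,"offset":[-0.055,0.01,0],"rotation":[0,0,0]}
    - {"claw":0.0,"offset":[-0.02,0.005,0],"rotation":[0,0,0]}

```text
time: 31.12
tcp_pos: [0.4747, -0.3877, 0.1933]
ee_rot: [3.141, 0.001, 1.568]
wrist_force: [0.4, 0.3, -0.6]
opening: 0.0597
grasp_force: 12.0
```

>>> move_arm:
  series:
    - {"claw":0.0,"offset":[0,0,0],"rotation":[0,0,0]}
    - {"claw":0.0,"offset":[0,0,0],"rotation":[0,0,0]}
    - {"claw":0.0,"offset":[0,0,0],"rotation":[0,0,0]}

```text
time: 31.5
tcp_pos: [0.4756, -0.3823, 0.1929]
ee_rot: [3.141, -0.0, 1.574]
wrist_force: [0.5, -0.1, 0.4]
opening: 0.0594
grasp_force: 12.0
```

Run:
```python
from h import *
o=manip.get_obs(); print(o["tcp_pos"],o["ee_rot"],o["wrist_force"],o["joint_positions"])
cv2.imwrite("pics/w6.png",manip.camera("wrist")); t=manip.camera("top"); cv2.imwrite("pics/t6.png",t)
for uv in ((313,228),(376,228)): c,s=blob(t,uv,20); print(c,s,ray("top",c,.0375))
```

```text
[ 0.47558998 -0.38229188  0.1928636 ] [ 3.14135863e+00 -4.04778811e-05  1.57384627e+00] [ 0.50209171 -0.14166641  0.36622481] [ 0.92218447  0.46132464 -0.39711151  1.70476949  0.20373248  1.01621251
  0.45764507]
(312.77978515625, 227.66273498535156) (26.650100708007812, 26.906795501708984) [0.55643941 0.00450569 0.0375    ]
(376.5857849121094, 228.07891845703125) (27.08306884765625, 29.4582462310791) [ 0.55801189 -0.12241674  0.0375    ]
```

View pics/w6.png

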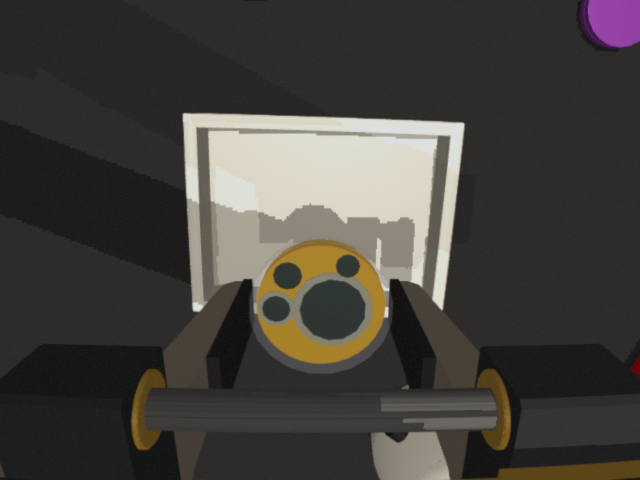

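View pics/t6.png

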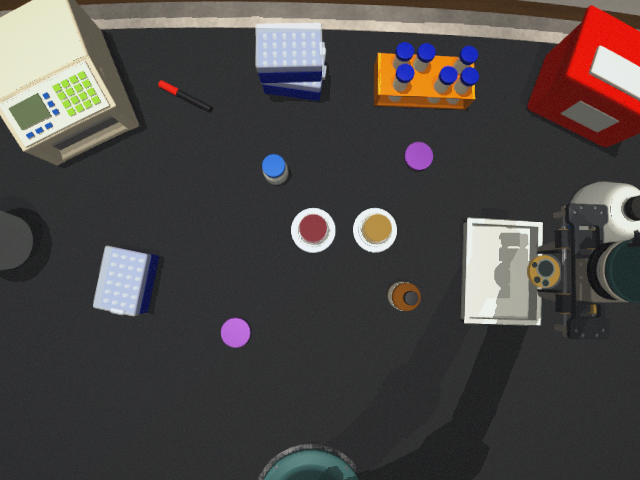

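The mouldy plate is level at (321,303) in the wrist view and above the pan; the pan centre is about (502,271) in the top view. Both stacks are untouched.

>>> move_arm:
  series:
    - {"claw":0.0,"offset":[0,0,0.04],"rotation":[0,0,0]}
    - {"claw":0.0,"offset":[0,0,0.04],"rotation":[0,0,0]}
    - {"claw":0.0,"offset":[0,0,0.04],"rotation":[0,0,0]}
    - {"claw":0.0,"offset":[0,0,0.03],"rotation":[0,0,0]}
    - {"claw":0.0,"offset":[0,0,0.01],"rotation":[0,0,0]}

```text
time: 32.22
tcp_pos: [0.4744, -0.3827, 0.0306]
ee_rot: [-3.139, -0.002, 1.573]
wrist_force: [-0.9, -0.6, 0.2]
opening: 0.0593
grasp_force: 12.0
```

>>> move_arm:
  series:
    - {"claw":0.0,"offset":[0,0,0],"rotation":[0,0,0]}
    - {"claw":0.0,"offset":[0,0,0],"rotation":[0,0,0]}
    - {"claw":0.0,"offset":[0,0,0],"rotation":[0,0,0]}

```text
time: 32.6
tcp_pos: [0.4761, -0.3845, 0.0337]
ee_rot: [3.14, 0.002, 1.572]
wrist_force: [0.3, 0.2, -0.6]
opening: 0.0595
grasp_force: 12.0
```

>>> move_arm:
  series:
    - {"claw":0.0,"offset":[0,0,0.01],"rotation":[0,0,0]}
    - {"claw":0.0,"offset":[0,0,0.01],"rotation":[0,0,0]}
    - {"claw":0.0,"offset":[0,0,0.005],"rotation":[0,0,0]}
    - {"claw":0.0,"offset":[0,0,0],"rotation":[0,0,0]}
    - {"claw":0.0,"offset":[0,0,0],"rotation":[0,0,0]}

```text
time: 33.22
tcp_pos: [0.4754, -0.3838, 0.0072]
ee_rot: [3.142, -0.0, 1.572]
wrist_force: [0.5, 0.8, 0.5]
opening: 0.0597
grasp_force: 12.0
```

>>> move_arm:
  series:
    - {"claw":0.0,"offset":[0,0,0.0007],"rotation":[0,0,0]}
    - {"claw":0.0,"offset":[0,0,0],"rotation":[0,0,0]}

```text
time: 33.48
tcp_pos: [0.4753, -0.3839, 0.0066]
ee_rot: [3.142, 0.0, 1.572]
wrist_force: [1.2, -0.3, -0.2]
opening: 0.059
grasp_force: 12.0
```

>>> move_arm:
  series:
    - {"claw":0.0,"offset":[0,0,0.0005],"rotation":[0,0,0]}
    - {"claw":0.0,"offset":[0,0,0],"rotation":[0,0,0]}

```text
time: 33.72
tcp_pos: [0.4753, -0.3839, 0.0061]
ee_rot: [-3.142, 0.0, 1.572]
wrist_force: [-0.2, 1.4, -0.7]
opening: 0.0597
grasp_force: 12.0
```

>>> move_arm:
  series:
    - {"claw":0.0,"offset":[0,0,0.0004],"rotation":[0,0,0]}
    - {"claw":0.0,"offset":[0,0,0],"rotation":[0,0,0]}

```text
time: 33.98
tcp_pos: [0.4753, -0.3839, 0.006]
ee_rot: [-3.142, 0.0, 1.572]
wrist_force: [-1.3, 0.1, 3.7]
opening: 0.0598
grasp_force: 12.0
```

Contact with the pan floor. Releasing and lifting.

>>> move_arm:
  series:
    - {"claw":0.5,"offset":[0,0,0],"rotation":[0,0,0]}
    - {"claw":0.6,"offset":[0,0,0],"rotation":[0,0,0]}
    - {"claw":0.6,"offset":[0,0,0],"rotation":[0,0,0]}
    - {"claw":0.6,"offset":[0,0,-0.02],"rotation":[0,0,0]}
    - {"claw":0.6,"offset":[0,0,-0.05],"rotation":[0,0,0]}

```text
time: 34.6
tcp_pos: [0.474, -0.3829, 0.0754]
ee_rot: [-3.138, -0.003, 1.572]
wrist_force: [-0.2, -1.2, 0.8]
opening: 0.0733
grasp_force: 0.0
```

>>> move_arm:
  series:
    - {"claw":0.6,"offset":[0,0,-0.05],"rotation":[0,0,0]}
    - {"claw":0.6,"offset":[0,0,-0.05],"rotation":[0,0,0]}
    - {"claw":0.6,"offset":[0,0,-0.02],"rotation":[0,0,0]}
    - {"claw":0.6,"offset":[0,0,0],"rotation":[0,0,0]}
    - {"claw":0.6,"offset":[0,0,0],"rotation":[0,0,0]}

```text
time: 35.22
tcp_pos: [0.4743, -0.3833, 0.194]
ee_rot: [-3.139, -0.002, 1.572]
wrist_force: [-0.2, -0.5, -1.0]
opening: 0.0732
grasp_force: 0.0
```

Run:
```python
from h import *
w=manip.camera("wrist"); s=manip.camera("side")
a=cv2.resize(w,(400,300)); b=cv2.resize(s[120:300,200:440],(400,300),interpolation=cv2.INTER_CUBIC)
cv2.imwrite("pics/end.png",np.hstack([a,b]))
```

```text
(no output)
```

View pics/end.png

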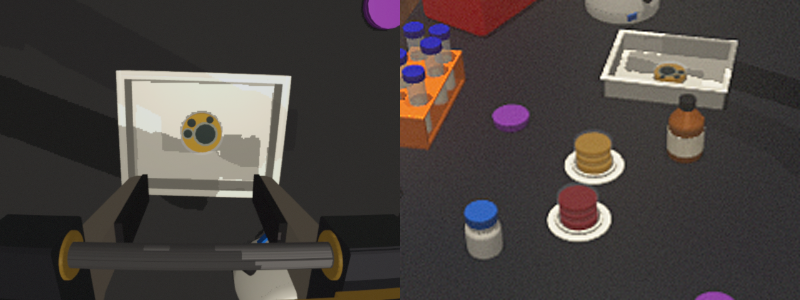

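The mouldy plate lies flat in the pan at (202,131) in the left half. Both stacks stand square at (593,152) and (578,207) in the right half, and the bottle and jar are upright where they were.

```bash
python3 -c "
from station import manip
print(manip.job_done())"
```

```text
the job is handed in; nothing more can be done
None
```

The job is handed in at about 35 s: both red and both amber plates are stacked squarely on their holders, the mouldy plate went flat into the discard pan last, and the bottle and jar were not moved.

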